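# Set the beaker on the receiver carriage and slide it home under the condenser

### The job

Stand the small empty glass beaker (the open one with the pouring lip) upright inside the steel rim on the wooden carriage, set it down gently and let go of it; only then push the carriage along its rail, by the upright board at its rear end, until it is fully home against the black stop under the condenser. The carriage binds in its slot when pushed off-centre, so push on its centre line and never force it. Leave the other glassware where it stands.

Things in the scene. Friction and masses are not known exactly. Their poses are not given: they have to be found in the camera images.
- rail: Fixed rail: a dark steel base plate with two flat aluminium strips (tops 14 mm up, from x = -180 to +165 mm) and a 43 mm slot between them, 126 mm wide in all; at the far end a black stop block 34 mm high, its face at x = 145 mm, and a 420 mm stand rod at x = 212 mm holding a glass condenser. Origin on the table, on the centre line; x is the direction to push (away from the robot), y left, z up.
- rail_home (a point): Fixed point on the rail's centre line, at x = 110 mm of the rail, 24 mm above the table: where the middle of the seat lies when the carriage is fully home. The upright glass condenser (38 mm across) stands straight above it; its drip tube ends 105 mm above the table. Axes as the rail's.
- carriage: Loose wooden carriage, 0.45 to 0.7 kg: deck 160 x 100 x 10 mm (x = -125 to +35) on the strips, a 40 mm long rubber shoe below runs in the slot with 1.5 mm play each side. Pushed over about 20 mm off the centre line it jams; on it 1 to 4 N slide it. Upright push board at its rear, steel-faced and slippery, 160 mm wide, 8 thick, top 52 mm above the table. Origin under the seat at the deck's underside; x forward.
- carriage_push (a point): Middle of the rear face of the push board, on the centre line, 26 mm above the table and 12 mm above the strips: the place to push, in the carriage's +x direction. 125 mm behind the middle of the seat. The carriage starts 100 to 130 mm short of home. Axes as the carriage's.
- carriage_seat (a point): Middle of the seat on the deck's top face (24 mm above the table), inside a steel rim ring of 56 mm inner and 64 mm outer diameter that stands 5 mm high. Axes as the carriage's.
- beaker: The small open beaker as a body, origin at the centre of its underside (30 mm below beaker_mid), z up.
- beaker_mid (a point): Centre, half-way up, of the small open glass beaker: straight sides, 48 mm across, 60 mm tall, wall 2 mm, 40 to 65 g, a small pouring lip; the only open vessel among the small glassware. z points up. It starts upright on the table, this point 30 mm up, beside the jar and the measuring cylinder, in any of three places left of the rail.
- jar_mid (a point): Bystander, leave it alone: squat lidded glass jar with a brass-coloured lid and paper label, 60 mm across, 75 mm tall. The point is about half-way up.
- cylinder_mid (a point): Bystander, leave it alone: slim graduated measuring cylinder, 26 mm across, 105 mm tall, on a 54 mm round foot. The point is about half-way up.
- dropper0_mid (a point): Bystander, leave it alone: small amber dropper bottle, 25 mm across, 92 mm tall, black cap. The point is about half-way up.
- dropper1_mid (a point): Bystander, leave it alone: small amber dropper bottle, 25 mm across, 92 mm tall, black cap. The point is about half-way up.
- dropper2_mid (a point): Bystander, leave it alone: small amber dropper bottle, 25 mm across, 92 mm tall, black cap. The point is about half-way up.
Mind the look-alikes: they are no part of the job. Leave any green look-alike of the beaker alone.

How it is judged:
On the way, in this order (a step that is already met when the one before it is completed fails the run):
1. The beaker stands upright inside the rim on the carriage, let go, while the carriage is still at least 60 mm short of home (horizontal distance between beaker_mid and carriage_seat below 0.009 m and z of beaker_mid in the frame of carriage_seat between 0.026 and 0.034 m and angle between beaker_mid's own z axis and vertical below 0.08 rad and contact force between the fingers and beaker below 0.05 N and x of carriage_seat in the frame of rail_home below -0.06 m), for 0.2 s.
2. The carriage is home against the stop with the beaker standing on it (x of carriage_seat in the frame of rail_home above -0.006 m and distance between carriage_seat and rail_home below 0.01 m and horizontal distance between beaker_mid and carriage_seat below 0.009 m and z of beaker_mid in the frame of carriage_seat between 0.026 and 0.034 m and angle between beaker_mid's own z axis and vertical below 0.08 rad), for 0.2 s.
At the end, for the whole second after the job is handed in: The carriage is home at the stop (its seat's middle no more than 6 mm short of rail_home along the rail and within 10 mm of it), the beaker stands upright inside its rim (within 9 mm of the seat's middle, tilted less than 0.08 rad), released, and both are at rest (all of step 2 and contact force between the fingers and beaker below 0.05 N and linear speed of each of carriage, beaker below 0.02 m/s); the robot touches nothing.
It fails at once if the carriage is slid more than 25 mm from its starting place while the beaker is held (distance of carriage_seat from where it was at the start of the episode above 0.025 m and contact force between the fingers and beaker above 0.5 N).
It fails at once if the carriage is forced: the fingers press on it with more than 45 N (contact force between the fingers and carriage above 45 N).
It fails at once if the beaker is dropped (falls faster than 0.6 m/s out of the fingers, as from over 2 cm) (linear speed of beaker above 0.6 m/s and not (contact force between the fingers and beaker above 0.05 N)).
It fails at once if the beaker is tipped over (angle between beaker_mid's own z axis and vertical above 0.8 rad).
It fails at once if another piece of glassware is moved more than 30 mm (distance of any of jar_mid, cylinder_mid, dropper0_mid, dropper1_mid, dropper2_mid from where it was at the start of the episode above 0.03 m).
It also fails if it takes over 64 s, if anything falls off the work surface, if the arm or the gripper's body presses on something with over 40 N, if the wrist force passes 120 N, or if a joint passes its speed limit or range.

### The arm

A 7-joint arm with a two-finger parallel gripper is mounted at the origin on the work surface. World frame = base frame: x ahead of the robot, y to its left, z up, the work surface at z = 0. Lengths are in m, angles in rad, forces in N, time in s.
With the tool pointing down it reaches from about 0.4 to 0.875 m from the base axis. Payload 6.5 kg.
Tool frame: the origin (TCP) lies at the very end of the fingers, on their centre line; the grasp point (between the pads) lies 19 mm behind it; z points along the fingers, y is the line along which they close (so a half turn about z gives the same grasp; the last joint's range is limited). The gripper opens to 88 mm and grips with 3 to 60 N. Pads are 18 mm wide; open, the fingers measure 123 mm over their backs; the gripper's body (75 mm by 187 mm) begins 45 mm behind the grasp point.
Start: joints at [-1.188, 0.536, -0.004, 1.538, 0.003, 1.067, -0.071], TCP at [0.282, 0.586, 0.239] pointing down, gripper open.
Joint ranges: [-2.7, 2.7], [-0.37, 2.16], [-1.27, 1.26], [0.24, 2.4], [-1.31, 4.45], [0.19, 1.91], [-2.76, 2.76]. Speed limits (rad/s): [2.39, 2.39, 3.14, 3.14, 3.14, 3.14, 3.14].

### API

Orientations are given as a unit quaternion [x, y, z, w].
In Python, from plant import env, capture, camera_model gives the robot as it stands.
- The arm moves only by the tool send_rows, never from a script. Its argument "series" is a list of rows, each a list of 5 numbers: the shift along the world's x, y, z in mm, then the turn about the world's z in degrees, then the opening, from -1 (shut) to 1 (fully open). A call has 1 to 20 rows; each row shifts and turns the commanded pose from where the row before left it; what a row does not reach is not made up. A row lasts 1/12 s, in which the tool goes at most 41.7 mm and 7.16 degrees, less where a joint would pass 70% of its speed; a pose out of reach is approached as far as the arm can. A call is refused whole if a number of a shift passes 41.7 or a number of a turn 7.16, either way. A call with a gripper value outside its range is refused whole. The fingers move at their own pace and stop on an object; "newtons" is the grip in N (left out, the last holds). Time passes only in rows, so rows that do not move let the fingers close. It gives the time, the measured TCP pose, the force, the opening and the grip force at its end, in the units of the state.
- env.sense(): the state, without advancing time (a new reading comes with each control period).
- capture(name): name is "scene" or "top"; returns the picture (420x560x3 uint8, blue, green, red); there is no depth.
- camera_model(name): a dict with "fovy" (degrees; the focal length in pixels is half the picture's height over the tangent of half this angle, whatever the lens; pixels are square), "cx", "cy" (the principal point, pixels), "dist" ([k1, k2, p1, p2, k3] as OpenCV has them; the pictures are not rectified), "R" (3x3) and "t" (3): a world point X has camera coordinates R X + t. Camera axes: x right, y down, z forward; pixel columns grow to the right and rows downward; lengths in m; the calibration is good to about 2 mm. A picture is of the moment at which its call begins. camera_model takes no time and is no camera call.
- env.job_done(): hands the job in; it is judged then, once.
The state is a dict: "time": time; "q": joint angles; "joint_velocities": joint speeds; "effort": joint torques, N m; "ee_pos": TCP position; "tcp_rot": TCP orientation; "wrist_force": force on the tool from outside, world axes, zero at the start; "ft_torque": the same for the moment, N m; "finger_gap": opening from 0.0 (shut) to 1.0 (fully open); "finger_force": force on a finger pad.
Only numpy, scipy, OpenCV 4.12 (cv2) and the standard library are available. Lean on these libraries where they do the work, as an engineer would, in place of code of your own. Each camera call takes 0.05 s, during which the arm holds its last target. There are 200 camera calls.

## Working session

There is one attempt and no reset: what is moved stays moved. The work goes in short steps, Python scripts to look and compute and a tool call to move; the robot and the scene stay as the last step left them, time stands still between calls to the robot, and variables do not carry over. Pictures are saved under pics/ and viewed, at most 10 in all, crops included, and the job is handed in when it is done.

Besides the shell and the picture viewer there is one more tool, called after "Request:" in YAML: its name, and indented under it one key for each argument. send_rows: Moves the arm, as the interface text tells. Its arguments: {"type":"object","properties":{"series":{"type":"array","items":{"type":"array","items":{"type":"number"}}},"newtons":{"type":"number"}},"required":["series"]}

```bash
mkdir -p pics; cat > h.py <<'E'
import numpy as np, cv2
from plant import env, capture, camera_model
def K(m):
    f=210/np.tan(np.radians(m["fovy"])/2); return np.array([[f,0,m["cx"]],[0,f,m["cy"]],[0,0,1.]])
def ray(n,px,z):
    m=camera_model(n); R=np.array(m["R"]); t=np.array(m["t"])
    u=cv2.undistortPoints(np.array([[px]],float),K(m),np.array(m["dist"],float))[0,0]
    d=R.T@np.array([u[0],u[1],1]); c=-R.T@t
    return c+d*(z-c[2])/d[2]
def proj(n,X):
    m=camera_model(n); R=np.array(m["R"])
    return cv2.projectPoints(np.array(X,float).reshape(-1,1,3),cv2.Rodrigues(R)[0],np.array(m["t"],float),K(m),np.array(m["dist"],float))[0][:,0]
E
python3 - <<'E'
from h import *
for n in("scene","top"):
    cv2.imwrite(f"pics/{n}0.png",cv2.resize(capture(n),(800,600),interpolation=cv2.INTER_CUBIC))
    m=camera_model(n);print(n,-np.array(m["R"]).T@np.array(m["t"]),np.array(m["R"]).round(2).tolist())
E
```

```text
scene [ 1.50374707 -0.55017422  0.91531975] [[0.49, 0.87, 0.01], [0.55, -0.3, -0.78], [-0.68, 0.39, -0.63]]
top [ 0.4947034  -0.00216518  1.27688642] [[0.0, -1.0, 0.01], [-1.0, -0.0, -0.07], [0.07, -0.01, -1.0]]
```

View pics/scene0.png

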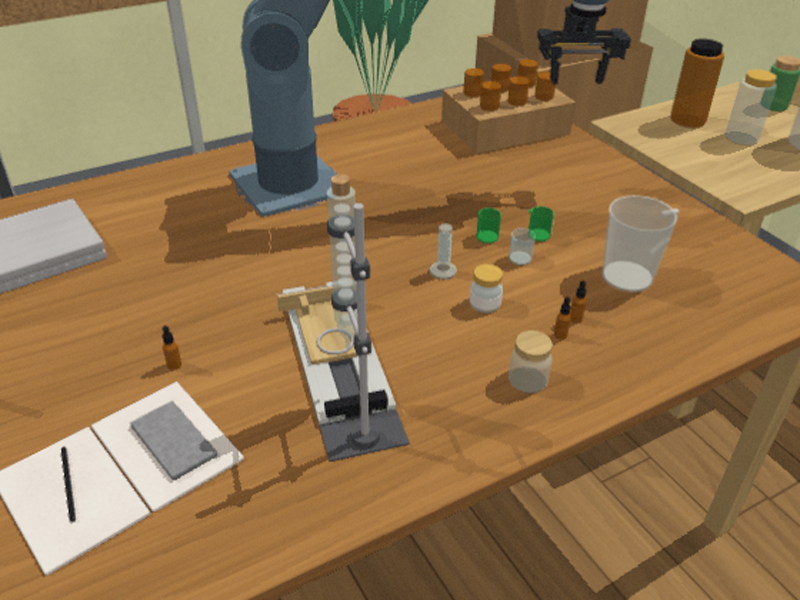

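View pics/top0.png

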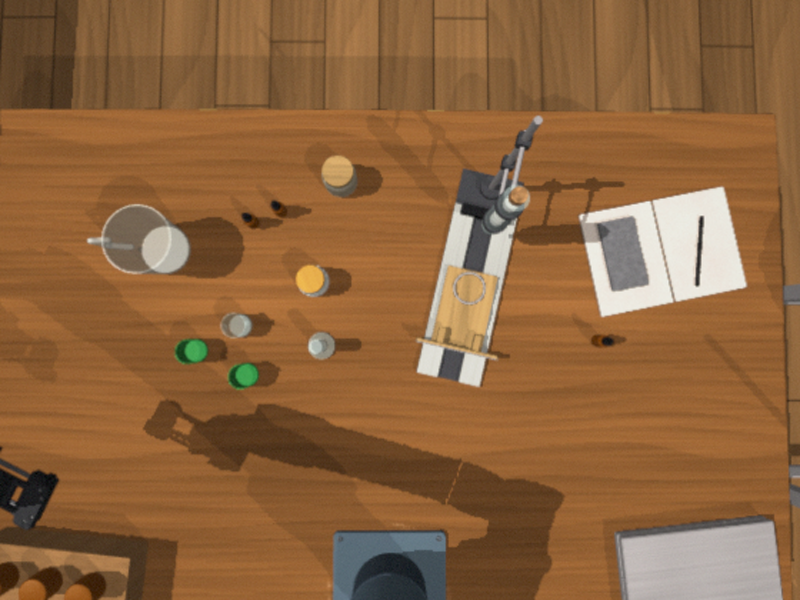

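Open vessels in the top view are the small clear beaker at (236,325), two green look-alikes at (191,351) and (243,376), and the big jug at (145,240). The clear one fits the description: small, uncoloured and next to the jar and cylinder. I'll confirm that in an enlarged crop and view the carriage alongside it.

```bash
python3 - <<'E'
from h import *
t=capture("top");np.save("top.npy",t)
a=t[200:280,115:185];b=t[170:280,280:360]   # native px
A=cv2.resize(a,None,fx=5.5,fy=5.5,interpolation=cv2.INTER_CUBIC);B=cv2.resize(b,None,fx=5,fy=5,interpolation=cv2.INTER_CUBIC)
im=np.zeros((560,800,3),np.uint8);im[:A.shape[0],:A.shape[1]]=A;im[:B.shape[0],400:400+B.shape[1]]=B
cv2.imwrite("pics/crop.png",im)
E
```

```text
(no output)
```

View pics/crop.png

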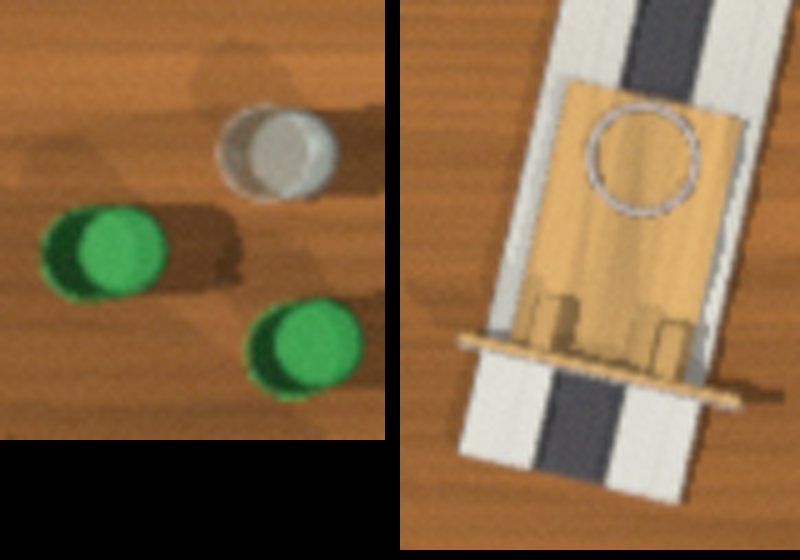

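The crop confirms it: the clear open beaker has its rim centred near (266,152) and its base disc near (281,153). The seat ring is at (643,159), and the push board top runs from (460,338) to (740,403).

```bash
python3 - <<'E'
from h import *
A=lambda x,y:(115+(x+.5)/5.5-.5,200+(y+.5)/5.5-.5)
B=lambda x,y:(280+(x-400+.5)/5-.5,170+(y+.5)/5-.5)
P=lambda *a:print(a[0],(ray("top",a[1],a[2])*1000).round(1)[:2])
P("rim",A(266,152),.06);P("floor",A(281,153),.003)
P("rimL",A(217,152),.06);P("rimT",A(270,103),.06);P("rimB",A(270,200),.06);P("baseR",A(337,153),.03)
s=ray("top",B(643,159),.029);P("seat",B(643,159),.029)
P("bL",B(460,338),.052);P("bR",B(740,403),.052)
for q in[(460,452),(682,500),(562,0),(790,0)]:P("rail",B(*q),.014)
for q in[(568,80),(742,118),(512,340),(700,380)]:P("deck",B(*q),.024)
G=lambda x,y:(x*.7-.15,y*.7-.15)
for n,q,z in[("jar",(312,280),.075),("cyl",(321,342),.105),("g1",(188,350),.06),("g2",(241,377),.06),("stopL",(461,207),.034)]:P(n,G(*q),z)
# scene check of beaker
print(ray("scene",G(522,235),.06)*1000, ray("scene",G(336,342),.029)*1000)
E
```

```text
rim [507.  297.3]
floor [507.1 303.5]
rimL [507.  321.4]
rimT [531.2 295.7]
rimB [483.4 294.9]
baseR [506.9 268.8]
seat [ 580.5 -155.3]
bL [480.7 -51.8]
bR [ 445.5 -204.9]
rail [416.4 -53.3]
rail [ 389.7 -178.1]
rail [ 672.1 -111.4]
rail [ 672.7 -241.6]
deck [ 625.3 -113.8]
deck [ 604.2 -211.9]
deck [479.3 -82. ]
deck [ 457.1 -187.2]
jar [591.5 146.5]
cyl [475.7 125.2]
g1 [459.2 381.6]
g2 [408.7 280.4]
stopL [ 739.9 -139.7]
[509.39065026 296.2390978   60.        ] [ 588.2488958  -154.53585469   29.        ]
```

```bash
python3 - <<'E'
from h import *
from scipy.spatial.transform import Rotation as R
s=env.sense();print(s["ee_pos"],R.from_quat(s["tcp_rot"]).as_matrix().round(3),s["wrist_force"],s["finger_gap"],s["time"])
E
```

```text
[0.281833   0.58521848 0.23805673] [[-0.901  0.434 -0.   ]
 [ 0.434  0.901 -0.001]
 [-0.    -0.001 -1.   ]] [ 0.16803081 -0.16825567  1.02364812] 1.0022973876432577 0.15
```

Request:
send_rows:
  series:
    - [22,-28,-9,1.3,1]
    - [23,-29,-9,1.3,1]
    - [22,-29,-9,1.3,1]
    - [23,-29,-9,1.3,1]
    - [22,-29,-9,1.3,1]
    - [23,-28,-9,1.3,1]
    - [22,-29,-9,1.3,1]
    - [23,-29,-9,1.3,1]
    - [22,-28,-9,1.3,1]
    - [23,-29,-9,1.2,1]
    - [0,0,0,0,1]
    - [0,0,0,0,1]

```text
time: 1.15
ee_pos: [0.5083, 0.2955, 0.1479]
tcp_rot: [0.114, 0.993, -0.001, -0.0]
wrist_force: [-0.4, 1.1, 0.2]
finger_gap: 0.997
finger_force: 0.0
```

```bash
python3 - <<'E'
from h import *
s=env.sense();print(s["ee_pos"],s["time"])
c=[]
for n,x0,y0,w in(("top",100,170,130),("scene",300,100,130)):
    c.append(cv2.resize(capture(n)[y0:y0+130,x0:x0+w],None,fx=3,fy=3,interpolation=cv2.INTER_CUBIC))
cv2.imwrite("pics/c2.png",np.hstack(c))
E
```

```text
[0.50826888 0.29552539 0.14793194] 1.15
```

View pics/c2.png

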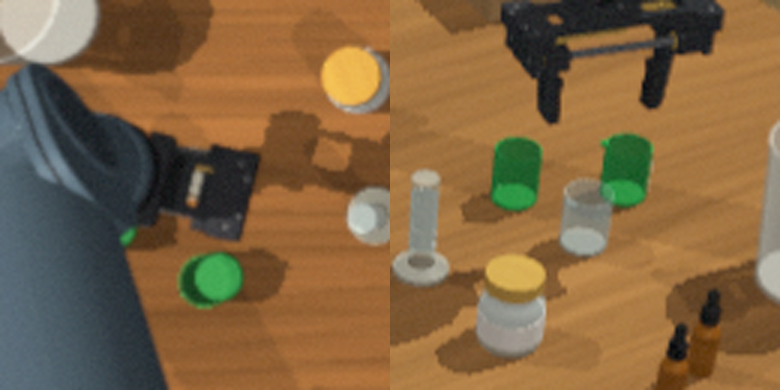

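The beaker at crop (588,215) lies under the open fingers, clear of the neighbours. I'll descend and grip.

Request:
send_rows:
  series:
    - [-1,2,-30,0,1]
    - [0,0,-30,0,1]
    - [0,0,-30,0,1]
    - [0,0,-25,0,1]
    - [0,0,-12,0,1]
    - [0,0,-4,0,1]
    - [0,0,0,0,0.5]
    - [0,0,0,0,0.1]
    - [0,0,0,0,-0.3]
    - [0,0,0,0,-0.6]
    - [0,0,0,0,-1]
    - [0,0,0,0,-1]
    - [0,0,0,0,-1]
    - [0,0,0,0,-1]
  newtons: 8

```text
time: 2.42
ee_pos: [0.5064, 0.3007, 0.0183]
tcp_rot: [0.112, 0.994, 0.0, 0.0]
wrist_force: [-0.2, -0.5, 6.1]
finger_gap: 0.546
finger_force: 8.1
```

Request:
send_rows:
  series:
    - [0,0,10,0,-1]
    - [0,0,20,0,-1]
    - [0,0,30,0,-1]
    - [0,0,35,0,-1]
    - [0,0,30,0,-1]
    - [0,0,0,0,-1]
    - [0,0,0,0,-1]

```text
time: 3.0
ee_pos: [0.5071, 0.3014, 0.1449]
tcp_rot: [0.112, 0.994, 0.001, 0.002]
wrist_force: [-0.9, -0.1, -1.2]
finger_gap: 0.548
finger_force: 8.1
```

```bash
python3 - <<'E'
from h import *
s=env.sense();print(s["ee_pos"],s["time"],s["finger_gap"])
c=[]
for n,x0,y0,w in(("scene",180,180,130),("scene",300,80,130)):
    c.append(cv2.resize(capture(n)[y0:y0+130,x0:x0+w],None,fx=3,fy=3,interpolation=cv2.INTER_CUBIC))
cv2.imwrite("pics/c3.png",np.hstack(c))
E
```

```text
[0.5070827  0.30135006 0.14492599] 3.0 0.547526279351352
```

View pics/c3.png

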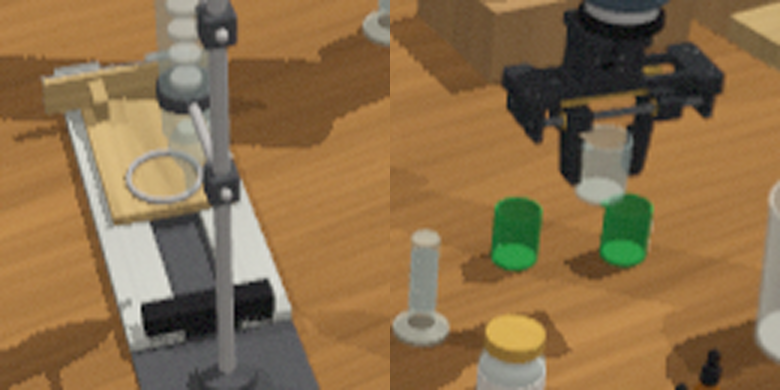

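```bash
python3 - <<'E'
from h import *
n=lambda x,y,x0,y0:(x0+(x+.5)/3-.5,y0+(y+.5)/3-.5)
print(ray("scene",n(164.5,177,180,180),.028)*1000)
print(ray("scene",n(607-390,141,300,80),.187)*1000, ray("scene",n(600-390,191,300,80),.129)*1000)
E
```

```text
[ 584.60593285 -154.34379834   28.        ]
[517.65817426 295.83452974 187.        ] [510.43108208 301.49641659 129.        ]
```

Request:
send_rows:
  series:
    - [2,-10,0,0,-1]
    - [3,-20,0,0,-1]
    - [5,-30,0,0,-1]
    - [5,-30,0,0,-1]
    - [5,-30,0,0,-1]
    - [5,-30,0,0,-1]
    - [5,-30,0,0,-1]
    - [5,-30,0,0,-1]
    - [5,-30,0,0,-1]
    - [5,-30,0,0,-1]
    - [5,-30,0,0,-1]
    - [5,-30,0,0,-1]
    - [5,-30,0,0,-1]
    - [5,-30,0,0,-1]
    - [4,-30,0,0,-1]
    - [3,-22,0,0,-1]
    - [2,-14,0,0,-1]
    - [0,0,0,0,-1]
    - [0,0,0,0,-1]
    - [0,0,0,0,-1]

```text
time: 4.77
ee_pos: [0.5797, -0.1532, 0.1421]
tcp_rot: [0.111, 0.994, 0.001, -0.001]
wrist_force: [0.9, 0.6, -0.7]
finger_gap: 0.543
finger_force: 8.1
```

Request:
send_rows:
  series:
    - [1,-2,-25,0,-1]
    - [0,0,-25,0,-1]
    - [0,0,-22,0,-1]
    - [0,0,-10,0,-1]
    - [0,0,0,0,-1]
    - [0,0,0,0,-1]

```text
time: 5.27
ee_pos: [0.5811, -0.1561, 0.0609]
tcp_rot: [0.111, 0.994, 0.0, -0.0]
wrist_force: [0.1, 0.6, -0.1]
finger_gap: 0.546
finger_force: 8.1
```

```bash
python3 - <<'E'
from h import *
s=env.sense();print(s["ee_pos"],s["time"],s["finger_gap"])
c=[]
for n,x0,y0 in(("scene",185,180),("top",280,150)):
    c.append(cv2.resize(capture(n)[y0:y0+90,x0:x0+80],None,fx=5,fy=5,interpolation=cv2.INTER_CUBIC))
cv2.imwrite("pics/c4.png",np.hstack(c))
E
```

```text
[ 0.58114911 -0.15614622  0.06090803] 5.2667 0.5461840916224157
```

View pics/c4.png

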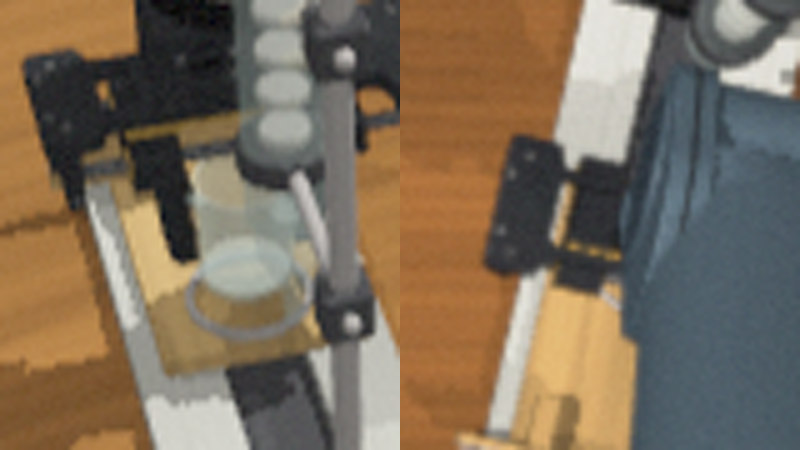

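```bash
python3 - <<'E'
from h import *
n=lambda x,y,x0,y0:(x0+(x+.5)/5-.5,y0+(y+.5)/5-.5)
print(ray("scene",n(246,268,185,180),.0445)*1000, ray("scene",n(250,296,185,180),.0275)*1000)
a=np.radians(-12.8)
for z,r,c in((.043,.024,(.5815,-.156)),(.0265,.03,(.581,-.155))):
    th=np.linspace(0,6.28,60);X=np.c_[c[0]+r*np.cos(th),c[1]+r*np.sin(th),0*th+z]
    p=(proj("scene",X)-[185,180]+.5)*5-.5; print(p.min(0),p.max(0))
E
```

```text
[ 582.64110235 -154.48984751   44.5       ] [ 584.65487429 -154.1182575    27.5       ]
[193.40330287 238.25903228] [291.17468965 302.50343937]
[184.59787446 254.23291732] [305.80289363 334.7120842 ]
```

The floor disc is at (246,268) and the ring at (250,296), so the beaker is centred over the ring to about 2 mm. I'll nudge it +1 mm in x and lower it gently.

Request:
send_rows:
  series:
    - [1,0,-6,0,-1]
    - [0,0,-5,0,-1]
    - [0,0,-3,0,-1]
    - [0,0,-2,0,-1]
    - [0,0,0,0,-1]
    - [0,0,0,0,-1]

```text
time: 5.87
ee_pos: [0.5819, -0.1574, 0.0446]
tcp_rot: [0.112, 0.994, 0.0, -0.0]
wrist_force: [-0.1, 0.8, -0.7]
finger_gap: 0.549
finger_force: 8.1
```

Request:
send_rows:
  series:
    - [0,1,-1,0,-1]
    - [0,0,-1,0,-1]
    - [0,0,-0.5,0,-1]
    - [0,0,0,0,-1]
    - [0,0,0,0,-1]

```text
time: 6.28
ee_pos: [0.5822, -0.1563, 0.0424]
tcp_rot: [0.112, 0.994, 0.0, 0.0]
wrist_force: [-0.1, 0.5, 0.7]
finger_gap: 0.551
finger_force: 8.1
```

Request:
send_rows:
  series:
    - [0,0,-0.7,0,-1]
    - [0,0,-0.5,0,-1]
    - [0,0,0,0,-1]
    - [0,0,0,0,-1]

```text
time: 6.62
ee_pos: [0.5823, -0.1563, 0.042]
tcp_rot: [0.112, 0.994, 0.0, 0.0]
wrist_force: [-2.6, 0.6, 9.5]
finger_gap: 0.548
finger_force: 8.0
```

Contact is made (9.5 N up). I'll open slowly and rise.

Request:
send_rows:
  series:
    - [0,0,0.7,0,-1]
    - [0,0,0,0,0.15]
    - [0,0,0,0,0.25]
    - [0,0,0,0,0.4]
    - [0,0,0,0,0.6]
    - [0,0,0,0,0.6]
    - [0,0,0,0,0.6]
    - [0,0,10,0,0.6]
    - [0,0,25,0,0.6]
    - [0,0,30,0,0.6]
    - [0,0,30,0,0.6]
    - [0,0,0,0,0.6]
    - [0,0,0,0,0.6]

```text
time: 7.7
ee_pos: [0.5835, -0.1568, 0.1392]
tcp_rot: [0.112, 0.994, -0.0, 0.002]
wrist_force: [0.4, -0.6, -0.9]
finger_gap: 0.799
finger_force: 0.0
```

```bash
python3 - <<'E'
from h import *
s=env.sense();print(s["ee_pos"],s["time"],s["finger_gap"])
cv2.imwrite("pics/c5.png",cv2.resize(capture("scene")[180:270,185:265],None,fx=6,fy=6,interpolation=cv2.INTER_CUBIC))
E
```

```text
[ 0.58349429 -0.15677604  0.13920519] 7.7 0.7988010165844548
```

View pics/c5.png

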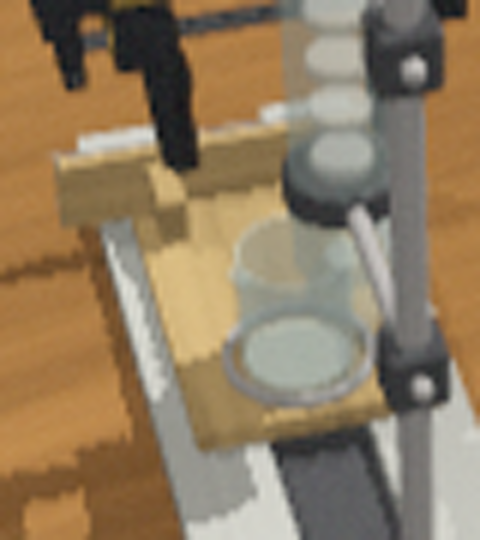

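Request:
send_rows:
  series:
    - [-12,3,0,0,-1]
    - [-27,6,0,0,-1]
    - [-35,8,0,0,-1]
    - [-35,8,0,0,-1]
    - [-30,7,0,0,-1]
    - [-24,6,0,0,-1]
    - [0,0,0,0,-1]
    - [0,0,0,0,-1]
    - [0,0,0,0,-1]

```text
time: 8.5
ee_pos: [0.4196, -0.1184, 0.1364]
tcp_rot: [0.112, 0.994, -0.0, 0.0]
wrist_force: [-0.2, 1.4, 0.3]
finger_gap: 0.142
finger_force: 0.0
```

Request:
send_rows:
  series:
    - [0,0,-30,0,-1]
    - [0,0,-30,0,-1]
    - [0,0,-30,0,-1]
    - [0,0,-18,0,-1]
    - [0,0,-6,0,-1]
    - [0,0,0,0,-1]
    - [0,0,0,0,-1]

```text
time: 9.08
ee_pos: [0.4198, -0.1186, 0.0229]
tcp_rot: [0.112, 0.994, -0.0, 0.0]
wrist_force: [-0.5, 0.2, 0.3]
finger_gap: 0.005
finger_force: 0.0
```

```bash
python3 - <<'E'
from h import *
s=env.sense();print(s["ee_pos"],s["time"],s["finger_gap"])
d=np.array([np.cos(np.radians(-12.8)),np.sin(np.radians(-12.8))]);seat=np.array([581.5,-155.2]);p=s["ee_pos"][:2]*1000-seat
print("along",p@d,"lateral",p@[-d[1],d[0]])
c=[]
for n,x0,y0 in(("scene",170,160),("top",280,170)):
    c.append(cv2.resize(capture(n)[y0:y0+110,x0:x0+80],None,fx=5,fy=5,interpolation=cv2.INTER_CUBIC))
cv2.imwrite("pics/c6.png",np.hstack(c))
E
```

```text
[ 0.41983902 -0.11857136  0.0228853 ] 9.0833 0.004662986936538505
along -165.75861719133349 lateral -0.09734734096563358
```

View pics/c6.png

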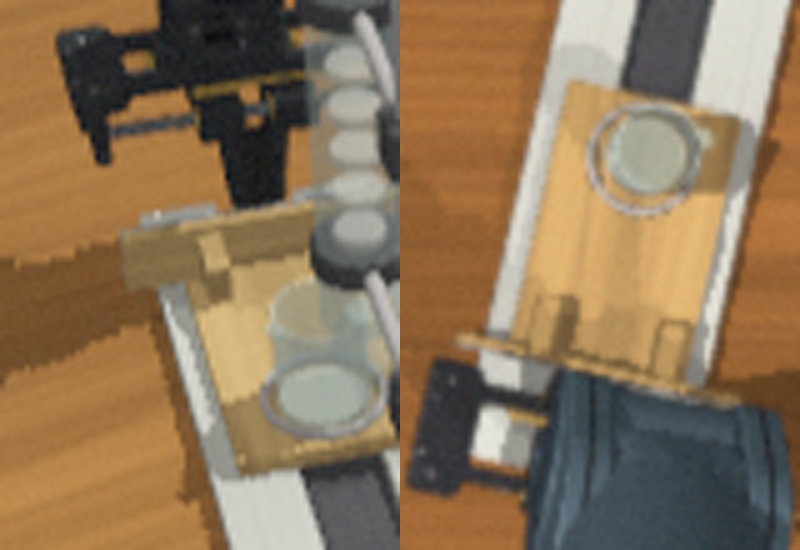

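The beaker sits inside the ring and the fingers are behind the board on the centre line. Next I'll lower slightly and approach.

Request:
send_rows:
  series:
    - [4,-0.9,-4,0,-1]
    - [4,-0.9,0,0,-1]
    - [4,-0.9,0,0,-1]
    - [4,-0.9,0,0,-1]
    - [4,-0.9,0,0,-1]
    - [2,-0.5,0,0,-1]
    - [2,-0.4,0,0,-1]
    - [2,-0.5,0,0,-1]
    - [2,-0.4,0,0,-1]
    - [2,-0.5,0,0,-1]
    - [2,-0.4,0,0,-1]

```text
time: 10.1
ee_pos: [0.4507, -0.1255, 0.0186]
tcp_rot: [0.112, 0.994, 0.0, -0.0]
wrist_force: [-2.8, 0.1, 1.6]
finger_gap: 0.005
finger_force: 1.4
```

Request:
send_rows:
  series:
    - [2,-0.5,0,0,-1]
    - [2,-0.4,0,0,-1]
    - [2,-0.5,0,0,-1]
    - [2,-0.4,0,0,-1]
    - [2,-0.5,0,0,-1]
    - [3,-0.7,0,0,-1]
    - [3,-0.7,0,0,-1]
    - [3,-0.7,0,0,-1]
    - [3,-0.7,0,0,-1]
    - [3,-0.7,0,0,-1]
    - [3,-0.7,0,0,-1]
    - [3,-0.7,0,0,-1]

```text
time: 11.1
ee_pos: [0.4823, -0.1328, 0.0187]
tcp_rot: [0.112, 0.994, -0.0, 0.0]
wrist_force: [-2.2, 0.2, -1.5]
finger_gap: -0.003
finger_force: 1.0
```

Sliding freely at about 2 N.

Request:
send_rows:
  series:
    - [3,-0.7,0,0,-1]
    - [3,-0.7,0,0,-1]
    - [3,-0.7,0,0,-1]
    - [3,-0.7,0,0,-1]
    - [3,-0.7,0,0,-1]
    - [3,-0.7,0,0,-1]
    - [3,-0.7,0,0,-1]
    - [3,-0.7,0,0,-1]
    - [3,-0.7,0,0,-1]
    - [3,-0.7,0,0,-1]
    - [3,-0.7,0,0,-1]
    - [3,-0.7,0,0,-1]
    - [3,-0.7,0,0,-1]
    - [2,-0.5,0,0,-1]
    - [2,-0.4,0,0,-1]

```text
time: 12.35
ee_pos: [0.5253, -0.1428, 0.0187]
tcp_rot: [0.112, 0.994, -0.0, 0.0]
wrist_force: [-3.5, 0.1, 0.7]
finger_gap: 0.002
finger_force: 1.2
```

```bash
python3 - <<'E'
from h import *
s=env.sense();print(s["ee_pos"],s["wrist_force"],s["time"])
c=[]
for n,x0,y0 in(("scene",180,180),("top",290,130)):
    c.append(cv2.resize(capture(n)[y0:y0+110,x0:x0+80],None,fx=5,fy=5,interpolation=cv2.INTER_CUBIC))
cv2.imwrite("pics/c7.png",np.hstack(c))
E
```

```text
[ 0.52525719 -0.14283958  0.01872593] [-3.50667054  0.11276991  0.72322037] 12.35
```

View pics/c7.png

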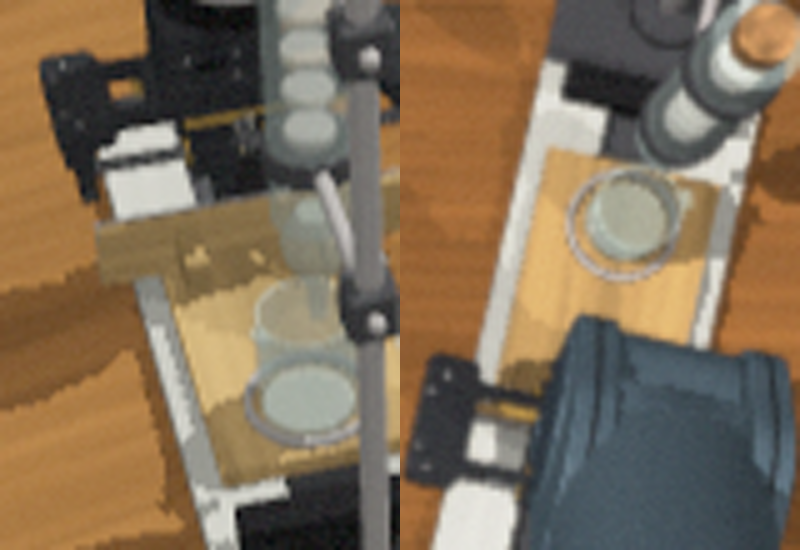

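The carriage runs straight and the beaker is upright in the ring. Deck front to stop is about 30 mm.

Request:
send_rows:
  series:
    - [2,-0.5,0,0,-1]
    - [2,-0.4,0,0,-1]
    - [2,-0.5,0,0,-1]
    - [2,-0.4,0,0,-1]
    - [2,-0.5,0,0,-1]
    - [2,-0.4,0,0,-1]
    - [2,-0.5,0,0,-1]
    - [2,-0.4,0,0,-1]
    - [2,-0.5,0,0,-1]
    - [2,-0.4,0,0,-1]
    - [1,-0.2,0,0,-1]
    - [1,-0.2,0,0,-1]
    - [1,-0.3,0,0,-1]

```text
time: 13.53
ee_pos: [0.548, -0.148, 0.0187]
tcp_rot: [0.112, 0.994, 0.0, -0.0]
wrist_force: [-3.0, 1.1, 0.4]
finger_gap: 0.007
finger_force: 1.1
```

Request:
send_rows:
  series:
    - [1,-0.2,0,0,-1]
    - [1,-0.2,0,0,-1]
    - [1,-0.3,0,0,-1]
    - [1,-0.2,0,0,-1]
    - [0,0,0,0,-1]

```text
time: 13.95
ee_pos: [0.5524, -0.1489, 0.0187]
tcp_rot: [0.112, 0.994, -0.0, 0.0]
wrist_force: [-1.5, 0.6, -0.1]
finger_gap: 0.008
finger_force: 0.6
```

Request:
send_rows:
  series:
    - [1,-0.2,0,0,-1]
    - [1,-0.2,0,0,-1]
    - [1,-0.3,0,0,-1]
    - [0,0,0,0,-1]

```text
time: 14.28
ee_pos: [0.5537, -0.1493, 0.0183]
tcp_rot: [0.112, 0.994, 0.0, -0.001]
wrist_force: [-6.1, 1.3, 1.8]
finger_gap: 0.004
finger_force: 2.7
```

Request:
send_rows:
  series:
    - [0.7,-0.2,0,0,-1]
    - [0.7,-0.2,0,0,-1]
    - [0,0,0,0,-1]

```text
time: 14.53
ee_pos: [0.5537, -0.1493, 0.018]
tcp_rot: [0.112, 0.994, 0.0, -0.003]
wrist_force: [-7.7, 2.3, 3.1]
finger_gap: 0.006
finger_force: 4.1
```

The carriage is firm against the stop, exactly where home was expected. I'll back off and check.

Request:
send_rows:
  series:
    - [-2,0.5,0,0,-1]
    - [-4,0.9,0,0,-1]
    - [-10,2.2,0,0,-1]
    - [-20,4.4,0,0,-1]
    - [-25,5.5,0,0,-1]
    - [0,0,30,0,-1]
    - [-10,2,30,0,-1]
    - [-20,4,30,0,-1]
    - [-20,4,20,0,-1]
    - [0,0,0,0,-1]
    - [0,0,0,0,-1]

```text
time: 15.45
ee_pos: [0.4466, -0.1268, 0.1301]
tcp_rot: [0.112, 0.994, -0.0, 0.002]
wrist_force: [-0.5, 0.3, -0.0]
finger_gap: 0.009
finger_force: 0.0
```

```bash
python3 - <<'E'
from h import *
s=env.sense();print(s["ee_pos"],s["wrist_force"],s["time"])
c=[]
for n,x0,y0 in(("scene",190,190),("top",295,110)):
    c.append(cv2.resize(capture(n)[y0:y0+110,x0:x0+80],None,fx=5,fy=5,interpolation=cv2.INTER_CUBIC))
cv2.imwrite("pics/c8.png",np.hstack(c))
E
```

```text
[ 0.4466476  -0.12679294  0.13006365] [-0.45172081  0.3438218  -0.0237141 ] 15.45
```

View pics/c8.png

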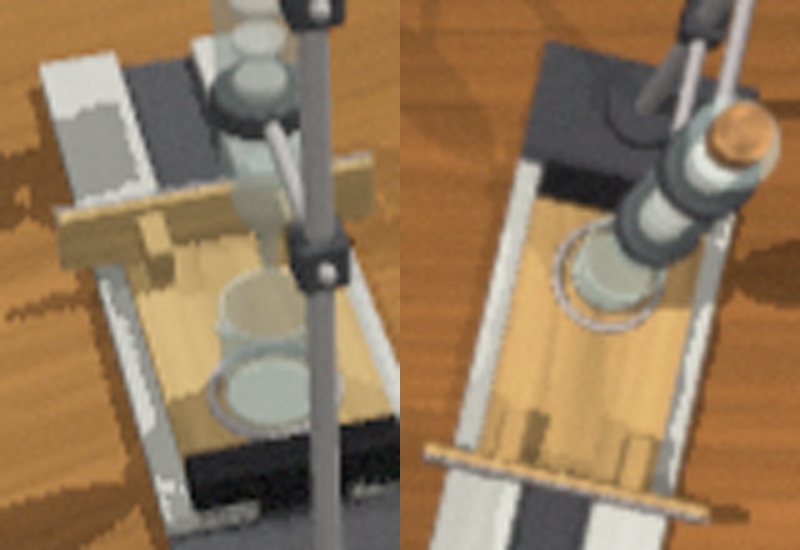

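The deck's front edge is flush with the black stop, and the beaker stands upright in the rim under the condenser. The arm is clear, so I'll hand in.

```bash
python3 -c "
from plant import env
print(env.job_done())"
```

```text
the job is handed in; nothing more can be done
None
```

I handed the job in: the beaker stands upright and released inside the rim, the carriage is against the black stop under the condenser, and the arm is clear; the hand-in gave no verdict.

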